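Bring the eraser round to the clipboard

ROBOT

A 6-joint arm with a two-finger parallel gripper is mounted at the origin on the work surface. World frame = base frame: x ahead of the robot, y to its left, z up, the work surface at z = 0. Lengths are in m, angles in rad, forces in N, time in s.
With the tool pointing down it reaches from about 0.3 to 0.875 m from the base axis. Payload 6.4 kg.
Tool frame: the origin (TCP) lies at the very end of the fingers, on their centre line; the grasp point (between the pads) lies 19 mm behind it; z points along the fingers, y is the line along which they close (so a half turn about z gives the same grasp; the last joint's range is limited). The gripper opens to 85 mm and grips with 20 to 120 N. Pads are 22 mm wide; open, the fingers measure 114 mm over their backs; the gripper's body (76 mm by 85 mm) begins 54 mm behind the grasp point. The pads swing forward as they close: fully open they stand 13 mm farther back than shut.
Start: joints at [-1.53, 0.181, 1.607, -0, 1.354, -0.206], TCP at [0.14, -0.558, 0.231] pointing down, gripper open.
Joint ranges: [-2.99, 2.99], [-0.89, 2.07], [0.3, 2.58], [-1.14, 4.28], [0, 2.63], [-3.12, 3.12]. Speed limits (rad/s): [2.57, 2.57, 3.01, 3.14, 3.14, 3.14].

INTERFACE

Orientations are given as a unit quaternion [w, x, y, z].
In Python, from bench import telemetry, camera, ctrl, spotter gives the robot as it stands.
- The arm moves only by the tool send_rows, never from a script. Its argument "series" is a list of rows, each a list of 3 entries, a list of its own where there are three numbers: the turn, a rotation vector about the world's x, y, z in degrees, then the shift along the world's x, y, z in mm, then the closure, from -1 (fully open) to 1 (shut), so that 0 is half open. In form: [[[rx, ry, rz], [dx, dy, dz], gripper], ...]. A call has 1 to 10 rows; each row is the pose to reach, as a shift and turn from the pose commanded when the call began; what a row does not reach only later rows make up. A row lasts 1/8 s, in which the tool goes at most 62.5 mm and 10.7 degrees, less where a joint would pass 70% of its speed; a pose out of reach is approached as far as the arm can. A call with a gripper value outside its range is refused whole. The fingers move at their own pace and stop on an object; the grip force is fixed at half the most. Time passes only in rows, so rows that repeat a pose let the fingers close. It gives the time, the measured TCP pose, the force, the opening and the grip force at its end, in the units of the state.
- telemetry.get_obs(): the state, without advancing time (a new reading comes with each control period).
- camera(name): name is "side" or "top" or "wrist"; returns a dict with "pixels" (384x512x3 uint8, red, green, blue), "camera_matrix" (3x3 intrinsics, pixels), "xyz" and "orientation" of the camera in the world. Camera axes: x right, y up, looking along -z (the intrinsics and any distortion apply to the point x, -y, -z); pixel columns grow to the right and rows downward; lengths in m; the calibration is good to about 2 mm. A picture is of the moment at which its call begins. There is no depth.
- ctrl.hand_in(): hands the job in; it is judged then, once.
Trained networks look in the newest picture that a camera, given by its name, has taken for a name from the list of things; names that differ only in an ending like _2 or _b are one class to them, and where a whole thing is asked for, a point or a joint stands for the part that bears it (a point fixed in the world has none). Each returns a list of dicts, best first, with "conf" (0 to 1); they miss things now and then, are a little off and sometimes report something else, mostly with a low value. They report only what shows in the picture. A call takes as long as a camera call.
- spotter.boxes_of(thing, camera): "xyz" ([x, y, z] in m, in world coordinates, good to about 4 mm: the middle of the surface that is visible of it).
- spotter.landmark_of(thing, camera): "xyz" ([x, y, z] in m, in world coordinates, good to about 4 mm: a listed point, or the origin of a listed thing).
The state is a dict: "time_s": time; "q": joint angles; "dq": joint speeds; "joint_efforts": joint torques, N m; "eef_pos": TCP position; "eef_rot": TCP orientation; "wrist_force": force on the tool from outside, world axes, zero at the start; "torque": the same for the moment, N m; "opening": opening from 0.0 (shut) to 1.0 (fully open); "grasp_force": force on a finger pad.
Only numpy, scipy, OpenCV 4.12 (cv2) and the standard library are available. Lean on these libraries where they do the work, as an engineer would, in place of code of your own. Each camera call takes 0.05 s, during which the arm holds its last target. There are 200 camera calls.

TASK

With a fingertip against its arms, gently push the rotary desk tidy round until the compartment with the eraser in it faces the middle of the clipboard; either direction of turning will do. Pick nothing up: the eraser and the other small things stay lying in their compartments, untouched, and the rest of the table is left as it is.

Things in the scene. Friction and masses are not known exactly. Their poses are not given: they have to be found in the camera images.
- carousel: white rotary desk tidy: round tray, radius 85 mm, rim 29 mm and floor 18 mm above the table, turning about a vertical axis. Four upright walls (4 mm thick, tops 46 mm up; centre post 52 mm) part it into quarter compartments. Origin: on the axis at table height. Its axes turn with it: +x, +y, -x, -y point through the middles of the compartments, the walls lie at 45 degrees to them.
- foot: fixed grey round foot of the tidy, radius 55 mm, 10 mm high. Origin: on the axis at table height. The tray turns on it both ways for most of a full turn and stays where it is left: friction about 0.08 N m, that is about 0.7 N at an arm.
- arm0 (a point): middle of the straight arm that continues, past the rim, the wall between the tidy's +x and +y compartments: arm 10 mm wide (14 mm at its round end), from 80 to 135 mm from the axis, 24 to 46 mm above the table, free beneath and on both sides. The point lies 110 mm from the axis, 35 mm above the table.
- arm1 (a point): middle of the straight arm that continues, past the rim, the wall between the tidy's +y and -x compartments: arm 10 mm wide (14 mm at its round end), from 80 to 135 mm from the axis, 24 to 46 mm above the table, free beneath and on both sides. The point lies 110 mm from the axis, 35 mm above the table.
- arm2 (a point): middle of the straight arm that continues, past the rim, the wall between the tidy's -x and -y compartments: arm 10 mm wide (14 mm at its round end), from 80 to 135 mm from the axis, 24 to 46 mm above the table, free beneath and on both sides. The point lies 110 mm from the axis, 35 mm above the table.
- arm3 (a point): middle of the straight arm that continues, past the rim, the wall between the tidy's -y and +x compartments: arm 10 mm wide (14 mm at its round end), from 80 to 135 mm from the axis, 24 to 46 mm above the table, free beneath and on both sides. The point lies 110 mm from the axis, 35 mm above the table.
- eraser: red rubber eraser, a rounded brick 42 x 20 x 13 mm, lying loose in one of the four compartments about 48 mm from the axis. Origin: centre of its underside.
- sharpener: small steel pencil sharpener, 26 x 15 x 12 mm, loose in another compartment. Origin: centre of its underside.
- tin: round flat steel pin tin, 38 mm across, 17 mm high, loose in another compartment. Origin: centre of its underside.
- padlock: small brass padlock lying flat, 39 x 28 x 12 mm, loose in another compartment. Origin: at its underside near its middle.
- clipboard: grey plastic clipboard with a sheet of paper, 230 x 165 mm, 5 mm thick, with a steel spring clip (up to 21 mm high) on one short end, lying flat and fixed on the left or the right of the tidy. Origin: centre of its underside, the middle of the clipboard. Its x axis runs along its length towards the clip.
- drawers: blue plastic three-tier drawer unit, 180 x 160 x 170 mm high, its knobs facing away from the robot, standing fixed on the side opposite the clipboard. Origin: centre of its underside.
- drawers_drawer0 (a joint): opening of the top drawer of the unit in m, 0 shut; all start shut
- drawers_drawer1 (a joint): opening of the middle drawer of the unit in m, 0 shut; all start shut
- drawers_drawer2 (a joint): opening of the bottom drawer of the unit in m, 0 shut; all start shut
- pencil: wooden pencil, 167 mm long, 7 mm thick, lying loose on the clipboard. Origin: under the middle of its shaft; x along it.
- cup: clear plastic cup, 72 mm across the rim, 85 mm high, standing loose beyond the tidy. Origin: centre of its underside.
- opener: flat steel bottle opener, 143 mm long, 40 mm wide at its ring, 5 mm thick, lying loose beyond the tidy. Origin: at its underside near its middle.

How it is judged:
On the way:
1. a finger pushes against the tidy (contact force between the fingers and carousel above 0.3 N), for 0.05 s.
At the end, for the whole second after the job is handed in: The line from the axis of the tidy through the middle of the eraser's compartment passes within 60 mm of the middle of the clipboard, on the clipboard's side; the tidy is at rest, all four small things lie in it, and cup, opener, pencil and drawers are within 20 mm of where they were (((x of eraser in the frame of carousel above 0.015 m and x of clipboard in the frame of carousel above 0.1 m and y of clipboard in the frame of carousel between -0.06 and 0.06 m and y of eraser in the frame of carousel between -0.04 and 0.04 m) or (y of eraser in the frame of carousel above 0.015 m and y of clipboard in the frame of carousel above 0.1 m and x of clipboard in the frame of carousel between -0.06 and 0.06 m and x of eraser in the frame of carousel between -0.04 and 0.04 m) or (x of eraser in the frame of carousel below -0.015 m and x of clipboard in the frame of carousel below -0.1 m and y of clipboard in the frame of carousel between -0.06 and 0.06 m and y of eraser in the frame of carousel between -0.04 and 0.04 m) or (y of eraser in the frame of carousel below -0.015 m and y of clipboard in the frame of carousel below -0.1 m and x of clipboard in the frame of carousel between -0.06 and 0.06 m and x of eraser in the frame of carousel between -0.04 and 0.04 m)) and angular speed of carousel below 0.05 rad/s and z of each of eraser, sharpener, tin, padlock in the frame of carousel below 0.023 m and distance of each of cup, opener, pencil from where it was at the start of the episode below 0.02 m and value of joint each of drawers_drawer0, drawers_drawer1, drawers_drawer2 below 0.02 m); the robot touches nothing.
It fails at once if one of the small things is lifted off the tray floor or leaves the tray (z of any of eraser, sharpener, tin, padlock in the frame of carousel above 0.032 m or horizontal distance between any of eraser, sharpener, tin, padlock and carousel above 0.085 m).
It fails at once if the fingers touch one of the small things in the tray (contact force between the fingers and eraser above 0.5 N or contact force between the fingers and sharpener above 0.5 N or contact force between the fingers and tin above 0.5 N or contact force between the fingers and padlock above 0.5 N).
It fails at once if the cup, the opener or the pencil is moved, or a drawer pulled open, by more than 20 mm (distance of any of cup, opener, pencil from where it was at the start of the episode above 0.02 m or value of joint any of drawers_drawer0, drawers_drawer1, drawers_drawer2 above 0.02 m).
It fails at once if the tidy is flung round faster than 3 rad/s (angular speed of carousel above 3 rad/s).
It also fails if it takes over 54 s, if anything falls off the work surface, if the arm or the gripper's body presses on something with over 40 N, if the wrist force passes 120 N, or if a joint passes its speed limit or range.

## Working session

There is one attempt and no reset: what is moved stays moved. The work goes in short steps, Python scripts to look and compute and a tool call to move; the robot and the scene stay as the last step left them, time stands still between calls to the robot, and variables do not carry over. Pictures are saved under pics/ and viewed, at most 10 in all, crops included, and the job is handed in when it is done.

Besides the shell and the picture viewer there is one more tool, called after "Request:" as name([rows], argument=value, ...), one row to a line, values as JSON. send_rows: Moves the arm, as the interface text tells. Its arguments: {"type":"object","properties":{"series":{"type":"array","items":{"type":"array"}}},"required":["series"]}

```bash
mkdir -p pics; python3 - <<'E'
from bench import telemetry, camera, ctrl, spotter
import cv2
for c in ["top","side"]:
    im=camera(c); cv2.imwrite(f"pics/{c}0.png",cv2.resize(im["pixels"][:,:,::-1],(800,600)))
    print(c,im["xyz"],im["orientation"],im["camera_matrix"])
for n in ["carousel","arm0","arm1","arm2","arm3","eraser","sharpener","tin","padlock","clipboard","drawers","cup","opener","pencil"]:
    print(n,[([round(float(v),3) for v in d["xyz"]],round(d["conf"],2)) for d in spotter.landmark_of(n,"top")[:2]],[([round(float(v),3) for v in d["xyz"]],round(d["conf"],2)) for d in spotter.landmark_of(n,"side")[:1]])
o=telemetry.get_obs();print(o["time_s"],o["eef_pos"],o["eef_rot"],o["opening"])
E
```

```text
top [ 0.43689351 -0.00431393  0.97923037] [-0.70042664 -0.07325737  0.07154734  0.70634047] [[357.65278924   0.         260.37115063]
 [  0.         357.65278924 194.77204346]
 [  0.           0.           1.        ]]
side [0.5584943  0.93203002 1.00284749] [-0.0318356  -0.01217693  0.3851108   0.92224069] [[452.25266165   0.         252.23014232]
 [  0.         452.25266165 193.42910975]
 [  0.           0.           1.        ]]
carousel [([0.543, 0.028, -0.002], 0.57)] [([0.541, 0.03, 0.003], 0.87)]
arm0 [([0.52, 0.137, 0.036], 0.92), ([0.645, 0.055, 0.037], 0.69)] [([0.522, 0.139, 0.036], 0.96)]
arm1 [([0.52, 0.137, 0.036], 0.92), ([0.645, 0.055, 0.037], 0.69)] [([0.522, 0.139, 0.036], 0.96)]
arm2 [([0.52, 0.137, 0.036], 0.92), ([0.645, 0.055, 0.037], 0.69)] [([0.522, 0.139, 0.036], 0.96)]
arm3 [([0.52, 0.137, 0.036], 0.92), ([0.645, 0.055, 0.037], 0.69)] [([0.522, 0.139, 0.036], 0.96)]
eraser [([0.566, 0.073, 0.017], 0.48)] [([0.561, 0.072, 0.019], 0.62)]
sharpener [([0.514, -0.009, 0.018], 0.59), ([0.58, 0.003, 0.019], 0.57)] [([0.58, 0.005, 0.024], 0.44)]
tin [([0.513, -0.009, 0.018], 0.65), ([0.791, 0.127, 0.006], 0.61)] []
padlock [([0.496, 0.061, 0.015], 0.69)] [([0.5, 0.062, 0.016], 0.61)]
clipboard [([0.58, 0.439, -0.001], 0.65)] [([0.576, 0.437, -0.0], 0.82)]
drawers [([0.575, -0.436, 0.001], 0.59)] [([0.577, -0.43, 0.001], 0.81)]
cup [([0.792, -0.17, -0.003], 0.69)] [([0.789, -0.169, 0.001], 0.85)]
opener [([0.793, 0.129, 0.002], 0.59)] [([0.791, 0.13, 0.002], 0.82)]
pencil [([0.426, 0.012, 0.041], 0.7), ([0.565, 0.411, 0.004], 0.65)] [([0.567, 0.415, 0.004], 0.65)]
1.5 [ 0.14046136 -0.55758483  0.23128678] [-9.45892014e-06  9.92399700e-01  1.23056230e-01  2.34616670e-06] 1.002732661735096
```

View pics/top0.png

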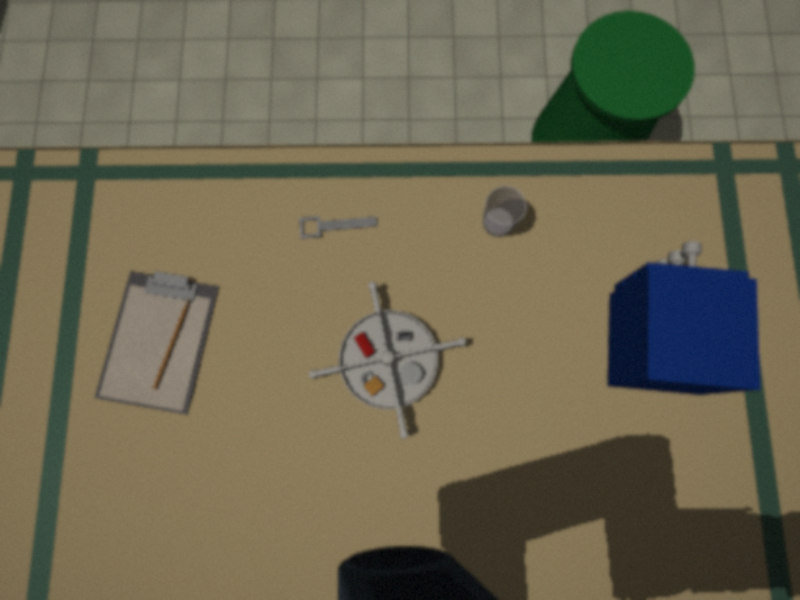

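View pics/side0.png

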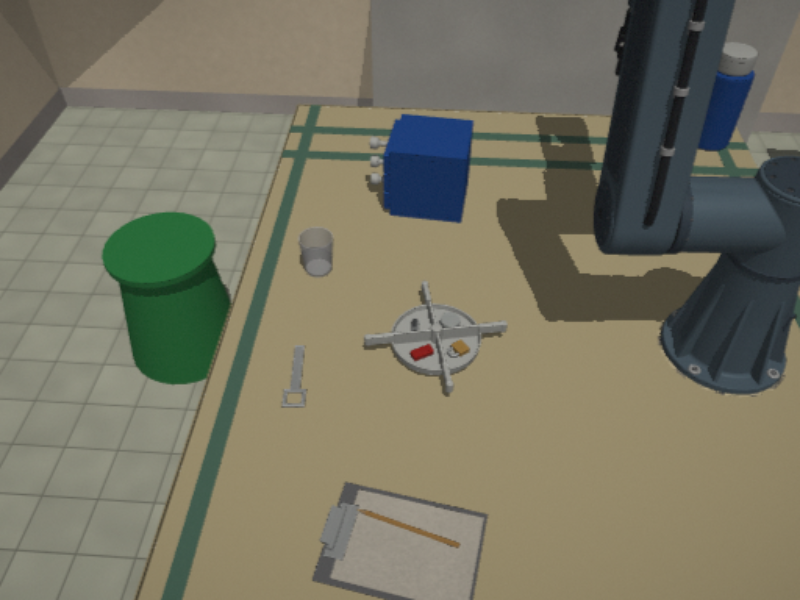

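The top view shows the eraser (365,345) in the compartment between the arms at (375,290) and (315,375). The clipboard is on the left at (157,342). The side view agrees. The eraser compartment faces about 57.5° and the clipboard lies at about 85°, so the tidy must turn about +27.5° counter-clockwise. I'll push the arm pointing right, at (465,342), in the +x direction with closed fingers. First, move over the near side of it.

Request:
send_rows([
  [[0,0,0],[39,47,0],1],
  [[0,0,0],[78,93,0],1],
  [[0,0,0],[116,140,0],1],
  [[0,0,0],[155,186,0],1],
  [[0,0,0],[194,233,0],1],
  [[0,0,0],[233,280,0],1],
  [[0,0,0],[272,326,0],1],
  [[0,0,0],[310,373,0],1],
  [[0,0,0],[349,419,0],1],
  [[0,0,0],[388,466,0],1],
])

```text
time_s: 2.75
eef_pos: [0.5297, -0.0899, 0.2316]
eef_rot: [0.0, 0.992, 0.123, 0.0]
wrist_force: [0.7, -1.4, -0.2]
opening: 0.004
grasp_force: 0.0
```

```bash
python3 - <<'E'
from bench import telemetry, camera, ctrl, spotter
import cv2
im=camera("top"); cv2.imwrite("pics/top1.png",im["pixels"][:,:,::-1])
print([([round(float(v),3) for v in d["xyz"]],round(d["conf"],2)) for d in spotter.landmark_of("arm0","top")[:5]])
im=camera("side"); cv2.imwrite("pics/side1.png",im["pixels"][:,:,::-1])
print([([round(float(v),3) for v in d["xyz"]],round(d["conf"],2)) for d in spotter.landmark_of("arm0","side")[:5]])
o=telemetry.get_obs();print(o["time_s"],o["eef_pos"],o["eef_rot"],o["opening"],o["q"])
E
```

```text
[([0.647, 0.055, 0.034], 0.79), ([0.52, 0.136, 0.033], 0.78)]
[([0.521, 0.136, 0.037], 0.9), ([0.647, 0.057, 0.034], 0.79), ([0.434, 0.009, 0.03], 0.66)]
2.95 [ 0.52870881 -0.09051182  0.23102129] [ 2.06507344e-05  9.92210686e-01  1.24570555e-01 -3.61295620e-04] 0.0011469137052455163 [-3.90728268e-01  9.53369766e-02  1.70368615e+00 -4.02609611e-04
  1.34317782e+00  9.30369007e-01]
```

Request:
send_rows([
  [[0,0,0],[0,0,-50],1],
  [[0,0,0],[0,0,-100],1],
  [[0,0,0],[0,0,-140],1],
  [[0,0,0],[0,0,-170],1],
  [[0,0,0],[0,0,-190],1],
  [[0,0,0],[0,0,-199],1],
  [[0,0,0],[0,0,-199],1],
])

```text
time_s: 3.82
eef_pos: [0.528, -0.0924, 0.0322]
eef_rot: [-0.0, 0.992, 0.122, -0.0]
wrist_force: [-0.6, 0.0, -0.4]
opening: 0.002
grasp_force: 0.0
```

```bash
python3 - <<'E'
from bench import camera
import cv2
im=camera("side"); cv2.imwrite("pics/side2.png",cv2.resize(im["pixels"][160:300,200:360,::-1],None,fx=4,fy=4))
# push: tool centre stays at tool coords in turning frame: r=115 along arm, offset -(5+11) along normal
import numpy as np
ax=np.array([.542,.029])
for a in [-77.5,-72,-66,-60,-54,-50]:
    t=np.radians(a);d=np.array([np.cos(t),np.sin(t)]);n=np.array([-d[1],d[0]])
    p=ax+.115*d-.016*n; print(a,a+77.5,((p-[.5285,-.0915])*1000).round())
E
```

```text
-77.5 0.0 [23.  5.]
-72 5.5 [34.  6.]
-66 11.5 [46.  9.]
-60 17.5 [57. 13.]
-54 23.5 [68. 18.]
-50 27.5 [75. 22.]
```

View pics/side2.png

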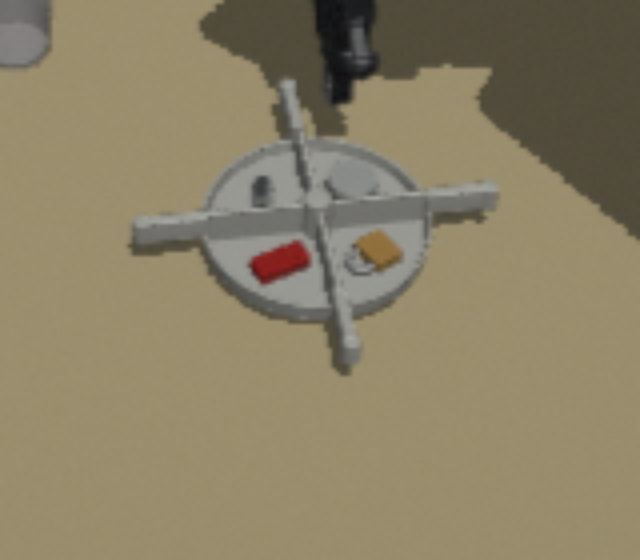

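The fingertip at (340,90) stands clear on the robot's side of the arm at (290,100), with the TCP inside the arm's height. Now a slow push.

Request:
send_rows([
  [[0,0,0],[8,2,0],1],
  [[0,0,0],[15,4,0],1],
  [[0,0,0],[19,5,0],1],
  [[0,0,0],[23,5,0],1],
  [[0,0,2],[27,5,0],1],
  [[0,0,4],[31,6,0],1],
  [[0,0,6],[35,6,0],1],
  [[0,0,8],[39,7,0],1],
  [[0,0,10],[43,8,0],1],
  [[0,0,11.5],[46,9,0],1],
])

```text
time_s: 5.12
eef_pos: [0.5746, -0.0825, 0.0321]
eef_rot: [-0.0, 0.975, 0.223, -0.0]
wrist_force: [-1.2, 1.0, -0.6]
opening: -0.003
grasp_force: 0.7
```

Request:
send_rows([
  [[0,0,2],[4,1,0],1],
  [[0,0,4],[7,2,0],1],
  [[0,0,6],[11,4,0],1],
  [[0,0,8],[15,6,0],1],
  [[0,0,10],[18,7,0],1],
  [[0,0,12],[22,9,0],1],
  [[0,0,13],[24,10,0],1],
  [[0,0,14],[25,11,0],1],
  [[0,0,14],[25,11,0],1],
])

```text
time_s: 6.25
eef_pos: [0.5997, -0.0716, 0.0324]
eef_rot: [0.0, 0.941, 0.339, 0.0]
wrist_force: [-0.1, -0.7, -0.7]
opening: 0.002
grasp_force: 0.0
```

```bash
python3 - <<'E'
from bench import telemetry, camera, ctrl, spotter
import cv2, numpy as np
for c in ["top","side"]:
    im=camera(c); cv2.imwrite(f"pics/{c}3.png",cv2.resize(im["pixels"][:,:,::-1],(800,600)))
    for d in spotter.landmark_of("arm0",c)[:5]+spotter.landmark_of("eraser",c)[:1]:
        x=d["xyz"]; print(c,np.round(x,3),round(d["conf"],2),round(float(np.degrees(np.arctan2(x[1]-.029,x[0]-.542))),1))
E
```

```text
top [0.476 0.118 0.031] 0.79 126.8
top [0.624 0.098 0.033] 0.67 39.7
top [ 0.604 -0.052  0.034] 0.56 -52.2
top [0.544 0.081 0.016] 0.58 87.4
side [ 0.612 -0.055  0.036] 0.87 -50.3
side [0.625 0.101 0.035] 0.65 40.9
side [ 0.452 -0.034  0.029] 0.63 -145.0
side [ 0.79  -0.168 -0.002] 0.59 -38.5
side [0.478 0.118 0.035] 0.58 125.6
side [0.541 0.081 0.019] 0.6 90.7
```

View pics/side3.png

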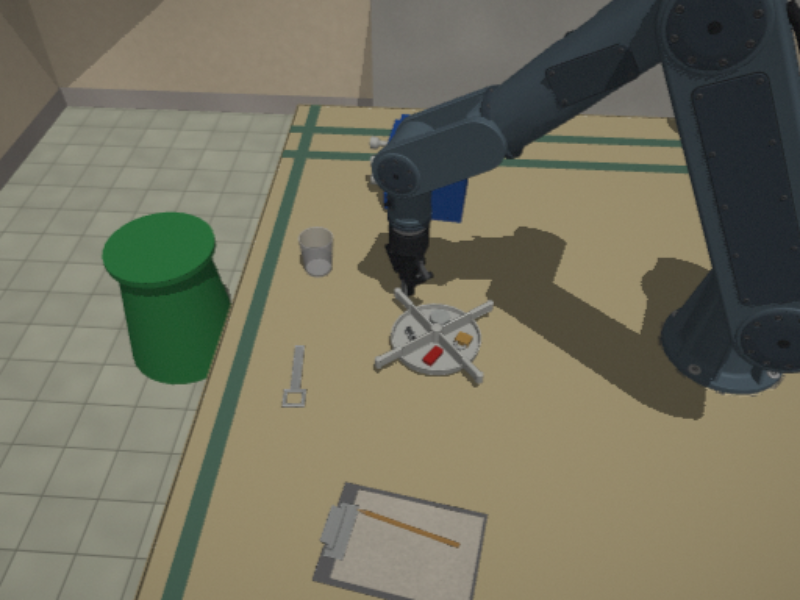

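The arms now stand at about 38°, so the eraser compartment faces about 83° against a target of 85° ± 8°. The side picture shows the eraser at (432,355) pointing at the clipboard. Next I back off, rise and check again.

Request:
send_rows([
  [[0,0,0],[-7,-5,0],1],
  [[0,0,0],[-18,-13,0],1],
  [[0,0,0],[-30,-22,0],1],
  [[0,0,0],[-35,-26,15],1],
  [[0,0,0],[-35,-26,50],1],
  [[0,0,0],[-35,-26,100],1],
  [[0,0,0],[-60,-60,140],1],
  [[0,0,0],[-90,-100,160],1],
  [[0,0,0],[-120,-140,170],1],
  [[0,0,0],[-120,-140,170],1],
])

```text
time_s: 7.8
eef_pos: [0.4785, -0.2147, 0.2048]
eef_rot: [0.002, 0.942, 0.337, 0.001]
wrist_force: [-0.0, 0.2, 0.2]
opening: -0.0
grasp_force: 0.0
```

```bash
python3 - <<'E'
from bench import telemetry, camera, ctrl, spotter
import cv2, numpy as np
for c in ["top","side"]:
    im=camera(c); cv2.imwrite(f"pics/{c}4.png",cv2.resize(im["pixels"][:,:,::-1],(800,600)))
    for n in ["arm0","carousel","clipboard"]:
      for d in spotter.landmark_of(n,c)[:4]:
        x=d["xyz"]; print(c,n,np.round(x,3),round(d["conf"],2),round(float(np.degrees(np.arctan2(x[1]-.029,x[0]-.542))),1))
E
```

```text
top arm0 [ 0.447 -0.032  0.037] 0.94 -147.3
top arm0 [0.624 0.098 0.036] 0.77 40.1
top arm0 [ 0.605 -0.051  0.034] 0.63 -51.8
top arm0 [0.564 0.415 0.001] 0.18 86.7
top carousel [ 0.541  0.029 -0.001] 0.81 -156.8
top clipboard [ 0.578  0.438 -0.003] 0.81 85.0
side arm0 [ 0.61  -0.056  0.038] 0.96 -51.5
side arm0 [0.476 0.118 0.038] 0.82 126.3
side arm0 [ 0.458 -0.036  0.03 ] 0.73 -142.5
side arm0 [0.627 0.101 0.032] 0.57 40.3
side carousel [ 0.542  0.029 -0.001] 0.64 -153.4
side clipboard [0.495 0.045 0.017] 0.72 161.7
side clipboard [ 0.575  0.436 -0.   ] 0.71 85.3
```

View pics/top4.png

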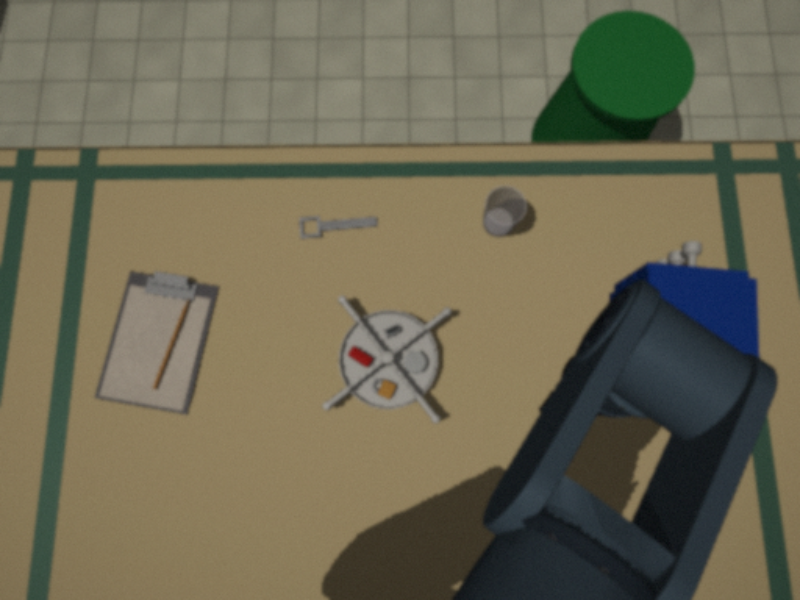

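The eraser at (361,356) faces left towards the middle of the clipboard at (157,342). The miss is about 2°, roughly 17 mm, and nothing else has moved.

```bash
python3 -c "
from bench import ctrl
print(ctrl.hand_in())"
```

```text
the job is handed in; nothing more can be done
None
```

I turned the tidy about 25° counter-clockwise; the eraser's compartment now faces the clipboard's middle to within about 2° (17 mm off, limit 60 mm), nothing else moved in the pictures, and the job is handed in (no verdict was returned).

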